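Stone the sealing face of a clamped flange

ROBOT

A 6-joint arm with a two-finger parallel gripper is mounted at the origin on a cart in front of the work surface, level with it; the furniture and walls round the work are solid. World frame = base frame: x ahead of the robot, y to its left, z up, the work surface at z = 0. Lengths are in mm, angles in rad, forces in N, time in s.
With the tool pointing down it reaches from about 325 to 875 mm from the base axis. Payload 4.4 kg.
Tool frame: the origin (TCP) lies between the finger pads; the fingertips stand 17 mm ahead of it and the grasp point (between the pads) lies 2 mm behind it (bot.tip_reach is the distance from the TCP to the fingertips, in mm); z points along the fingers, y is the line along which they close (so a half turn about z gives the same grasp; the last joint's range is limited). The gripper opens to 85 mm and grips with 20 to 120 N. Pads are 22 mm wide; open, the fingers measure 114 mm over their backs; the gripper's body (76 mm by 85 mm) begins 54 mm behind the grasp point. The pads swing forward as they close: fully open they stand 13 mm farther back than shut.
Start: joints at [1.149, 0.207, 1.542, -0, 1.393, -0.15], TCP at [153.824, 554.045, 248.282] pointing down, gripper open.
Joint ranges: [-2.73, 2.73], [-0.86, 2.22], [0.23, 2.46], [-1.11, 4.25], [0.08, 2.63], [-2.82, 2.82]. Speed limits (rad/s): [2.79, 2.79, 3.14, 3.14, 3.14, 3.14].

INTERFACE

Orientations are given as [roll, pitch, yaw] about the fixed x, y, z axes, in that order (R = Rz(yaw) Ry(pitch) Rx(roll)).
In Python, from plant import bot, camrig, monitor, workorder gives the robot as it stands (bot), with the cameras (camrig), the readings (monitor) and the job (workorder).
- The arm moves only by the shell command python3 drive.py 'ROWS' [FORCE]. ROWS is a JSON list of rows, 1 to 10 of them, each of 5 numbers: dx, dy, dz in mm, then a turn about the tool's z in rad, then the opening from 0.0 (shut) to 1.0 (fully open); each row is the pose to reach, as a shift and turn from the pose commanded when the command began, along the tool's axes at that moment; what a row does not reach only later rows make up. A row lasts 1/12 s, in which the tool goes at most 41.7 mm and 0.125 rad, less where a joint would pass 70% of its speed; a pose out of reach is approached as far as the arm can. The fingers move at their own pace and stop on an object; FORCE is the grip in N (left out, the last holds). Time passes only in rows, so rows that do not move let the fingers close. It prints the time, the measured TCP pose, the force, the opening and the grip force at its end.
- monitor.state(): the state, without advancing time (a new reading comes with each control period).
- camrig.get_image(name): name is "side" or "top" or "wrist"; returns a dict with "image" (384x512x3 uint8, red, green, blue), "depth" (384x512 float32, mm along the optical axis (not along the pixel's ray), 0 where there is no reading), "K" (3x3 intrinsics, pixels), "view" (4x4, takes a point from world to camera coordinates); the wrist camera has in their place "T_tool_cam" (4x4, takes a point from camera to tool coordinates, whose origin is the TCP and whose axes are the flange's). Camera axes: x right, y up, looking along -z (the intrinsics and any distortion apply to the point x, -y, -z); pixel columns grow to the right and rows downward; lengths in mm; the calibration is good to about 2 mm. A picture is of the moment at which its call begins: read the wrist's pose just before it.
- workorder.sign_off(): hands the job in; it is judged then, once.
The state is a dict: "clock": time; "joint_pos": joint angles; "joint_vel": joint speeds; "joint_torque": joint torques, N m; "tcp_pos": TCP position; "eef_rot": TCP orientation; "ft_force": force on the tool from outside, world axes, zero at the start; "wrist_torque": the same for the moment, N m; "gripper_width": opening from 0.0 (shut) to 1.0 (fully open); "grasp_force": force on a finger pad.
Only numpy, scipy, OpenCV 4.12 (cv2) and the standard library are available. Lean on these libraries where they do the work, as an engineer would, in place of code of your own. Each camera call takes 0.05 s, during which the arm holds its last target. There are 200 camera calls.

TASK

Clamp the loose flange in its V-block by turning the black torque-limiting knob clockwise until it slips. Then take the lapping stone by its wooden grip and, with its long side across the stroke, flat and pressed with a light, steady force of about 10 N, draw it over the middle of the flange's top face from the rim nearest the robot to the far rim and back in one unbroken stroke each way. Set the stone back in its rest, leave the flange clamped and do not disturb the bottle, the caliper or the spanner.

Things in the scene. Friction and masses are not known exactly. Their poses are not given: they have to be found in the camera images.
- fixture: steel stoning fixture bolted to the bench, base plate 166 x 285 x 10 mm. Origin: on the bench under the centre of the flange when it is seated; x points away from the robot (the stroke's direction), y points from the V-block (y = -122 to -30 mm, top at z = 20) to the clamp (y = 67 to 151 mm: low jaw, top at z = 20; grey housing, top at z = 29), z up. The round knob stands on the housing
- seat (a point): point level with the three support pads on the base plate (12 mm above the bench) where the flange's centre comes to lie when it is fully home in the V-block
- flange: loose light grey ring flange, diameter 128 mm, 14 mm thick, 32 mm bore, lying on three pads 2 mm high between V-block and jaw, up to 3 mm short of home. Origin: centre of its underside; its flat top face, the one to be stoned, lies 14 mm above
- clamp_jaw: low dark steel clamp jaw, 32 mm wide; origin: middle of its front edge, 5 mm above the base plate. It slides along the fixture's -y towards the flange, 2 mm per radian of the screw, and starts 3 to 6 mm of travel short of where it holds the flange tight
- clamp_screw (a joint): turn of the clamp's screw, rad: grows as the knob turns clockwise seen from above, and stops when the jaw has pressed the flange home (at 2.1 to 3); starts between 0 and 0.6. Turning it takes about 0.17 N m; it holds where it is left
- torque_knob (a joint): slip of the knob on its screw, rad: 0 at the start; grows when the knob is turned clockwise against the stopped screw, which takes 0.27 N m
- knob_centre (a point): centre of the black fluted round knob of the clamp, diameter 50 mm, 28 mm high, axis upright, 21 mm above the top of the clamp's housing; grip it here from above
- stone: lapping stone in a holder, 0.3 kg: aluminium channel bar 32 x 134 x 10 mm (x, y, z) with a wooden grip on top. Origin: centre of the bar's underside; its two ends are alike. The grey stone, 27 x 106 mm, sticks out 9 to 14 mm below the bar, less the more it is worn: not known, feel for it. It sits on a cushion that gives 1 mm for 8 N
- stone_grip (a point): the point to grip, 35 mm above the bar's underside, in the wooden grip: 26 mm wide (along the stone's x), 72 mm long (y), top 17 mm above this point
- stone_rest: grey plastic rest for the stone, 70 x 170 mm, fixed to the bench. Origin: its centre, on the bench; y along its length. The two ends of the bar lie on ledges 26 mm high at y = -67 and 67, between lips 8 mm higher that leave about 5 mm of play to each side; the stone hangs free between them
- oil_bottle: white squeeze bottle with a red nozzle, 50 mm wide, 150 mm high, standing; leave alone. Origin: centre of its underside
- caliper: vernier caliper lying on the bench, 69 x 200 mm, 10 mm high; leave alone
- spanner: spanner lying on the bench, 24 x 152 mm, 7 mm high; leave alone

How it is judged:
By the outcome, as a careful person would: the job done as asked, in the order asked, and still so for the second after the job is handed in, with the robot touching nothing.
It also fails if it takes over 72 s, if anything falls off the work surface, if the arm or the gripper's body presses on something with over 40 N, if the wrist force passes 120 N, or if a joint passes its speed limit or range.

## Working session

There is one attempt and no reset: what is moved stays moved. The work goes in short steps, Python scripts to look and compute and a shell command to move; the robot and the scene stay as the last step left them, time stands still between calls to the robot, and variables do not carry over. Pictures are saved under pics/ and viewed, at most 10 in all, crops included, and the job is handed in when it is done.

```bash
ls; mkdir -p pics; cat > h.py <<'E'
import numpy as np, cv2
from plant import bot, camrig, monitor, workorder
from scipy.spatial.transform import Rotation as R
def T_tool():
    s=monitor.state(); T=np.eye(4); T[:3,:3]=R.from_euler('xyz',s['eef_rot']).as_matrix(); T[:3,3]=s['tcp_pos']; return T
def grab(name):
    T=T_tool(); d=camrig.get_image(name)
    C=np.linalg.inv(d['view']) if 'view' in d else T@d['T_tool_cam']
    np.savez('cam_%s.npz'%name,image=d['image'],depth=d['depth'],K=d['K'],C=C); return load(name)
def load(name):
    return dict(np.load('cam_%s.npz'%name))
def cloud(d):
    h,w=d['depth'].shape; K=d['K']; v,u=np.mgrid[:h,:w]; z=d['depth']
    P=np.stack([(u-K[0,2])/K[0,0]*z,-(v-K[1,2])/K[1,1]*z,-z],-1)
    P=P@d['C'][:3,:3].T+d['C'][:3,3]; P[z==0]=np.nan; return P
def ray(d,u,v,zp):
    K=d['K']; r=d['C'][:3,:3]@np.array([(u-K[0,2])/K[0,0],-(v-K[1,2])/K[1,1],-1]); o=d['C'][:3,3]
    return o+r*(zp-o[2])/r[2]
E
python3 - <<'E'
from h import *
print(monitor.state())
a=[grab(n) for n in('top','side')]
print([list(d.keys()) for d in a],a[0]['C'].round(2),a[0]['K'],a[1]['C'].round(2))
for n,d in zip(('top','side'),a): cv2.imwrite(f'pics/{n}0.png',cv2.resize(d['image'][...,::-1],(800,600)))
E
```

```text
drive.py
pics
plant.py
{'clock': 0.0, 'joint_pos': array([ 1.14947827e+00,  2.07463388e-01,  1.54298290e+00,  7.93441032e-06,
        1.39347917e+00, -1.50483868e-01]), 'joint_vel': array([ 0.0008379 , -0.0013028 , -0.00051467,  0.00101341,  0.00093956,
       -0.00046691]), 'joint_torque': array([ 2.14887536e-04, -3.83032823e+01, -2.91599411e+01, -1.11252261e-04,
        1.04278402e-02,  2.15137263e-06]), 'tcp_pos': array([153.53242356, 553.37065827, 247.08734738]), 'eef_rot': array([-3.13928738e+00, -3.57444217e-04,  2.87075665e+00]), 'ft_force': array([-0.19201347, -0.79154973, -0.95067473]), 'wrist_torque': array([-0.01756346, -0.01263087,  0.03896193]), 'grasp_force': 0.0, 'gripper_width': 1.0020180869574644}
[['image', 'depth', 'K', 'C'], ['image', 'depth', 'K', 'C']] [[ 2.00000e-02  9.80000e-01 -2.10000e-01  2.14000e+02]
 [-1.00000e+00  2.00000e-02 -0.00000e+00 -6.67900e+01]
 [ 0.00000e+00  2.10000e-01  9.80000e-01  1.33493e+03]
 [ 0.00000e+00  0.00000e+00  0.00000e+00  1.00000e+00]] [[489.12869416   0.         253.27188199]
 [  0.         489.12869416 193.0018658 ]
 [  0.           0.           1.        ]] [[ 1.00000e+00  3.00000e-02 -5.00000e-02  3.99420e+02]
 [-6.00000e-02  4.70000e-01 -8.80000e-01 -1.23749e+03]
 [ 0.00000e+00  8.80000e-01  4.70000e-01  7.11840e+02]
 [ 0.00000e+00  0.00000e+00  0.00000e+00  1.00000e+00]]
```

View pics/top0.png

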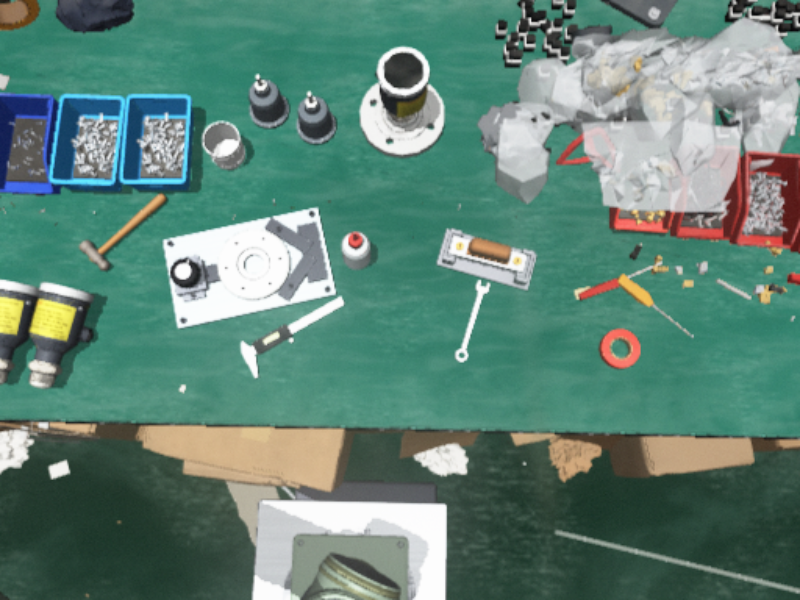

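View pics/side0.png

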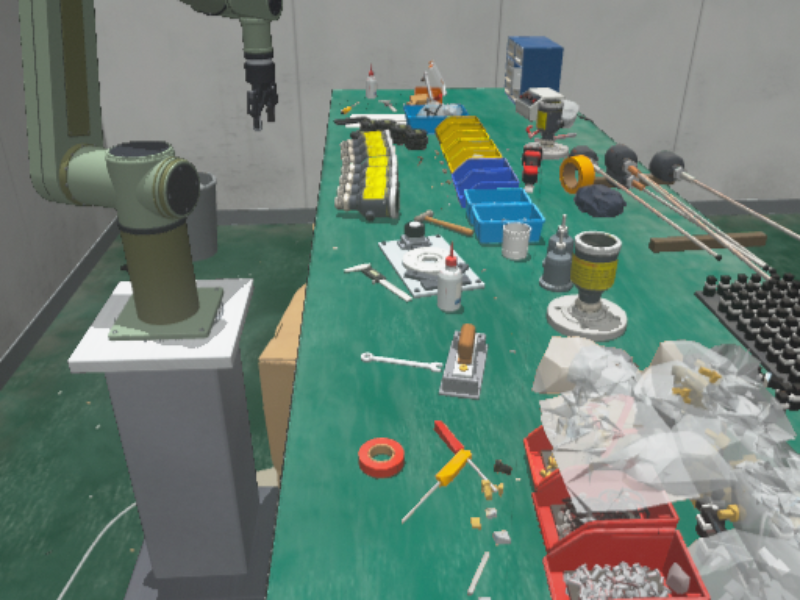

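The top view (800×600 px) shows the knob at (185,272), the flange at (255,262), the V-block at (292,258), the bottle at (357,250), the stone's wooden grip at (490,250) in its rest, the spanner at (472,320) and the caliper at (290,335). The side view confirms this: knob (413,230), grip (466,338), bottle (450,285).

```bash
python3 - <<'E'
from h import *
for n,box in (('top',dict(fix=(100,130,222,212),st=(275,140,350,190),bot=(215,145,242,175))),('side',dict(fix=(240,138,312,190),st=(280,203,315,256),bot=(278,155,298,200)))):
    d=load(n); P=cloud(d); im=d['image']; hsv=cv2.cvtColor(im,cv2.COLOR_RGB2HSV)
    def blob(m,b):
        x0,y0,x1,y1=b; k=np.zeros(m.shape,np.uint8); k[y0:y1,x0:x1]=m[y0:y1,x0:x1]
        c,l,s,ce=cv2.connectedComponentsWithStats(k); i=1+s[1:,4].argmax(); return l==i,s[i],ce[i]
    H,S,V=[hsv[...,i].astype(int) for i in range(3)]
    for nm,m,b in (('knob',(V<70)&(S<120),(100,150,140,195) if n=='top' else (250,140,285,160)),('wood',(H<18)&(S>90)&(V>50),box['st']),('red',((H<8)|(H>172))&(S>140),box['bot'])):
        k,s,c=blob(m,b); Q=P[k]; Q=Q[~np.isnan(Q[:,0])]
        zt=np.percentile(Q[:,2],95); q=Q[Q[:,2]>zt-6]
        print(n,nm,s,c.round(1),'med',np.median(Q,0).round(1),'zt',zt.round(1),'topmean',q.mean(0).round(1), q.min(0).round(1),q.max(0).round(1))
        if nm=='wood':
            r=cv2.minAreaRect(q[:,:2].astype(np.float32)); print(r)
    if n=='top':
        # plate / rest: non green
        g=~((H>60)&(H<100)&(S>80))
        for nm,b in (('plate',(90,125,222,212)),('rest',(270,140,350,190))):
            k,s,c=blob(g,b); Q=P[k]; Q=Q[(Q[:,2]>3)]
            r=cv2.minAreaRect(np.argwhere(k)[:,::-1].astype(np.float32)); print(nm,s,r)
            zz=10 if nm=='plate' else 0
            print(np.array([ray(d,*p,zz) for p in cv2.boxPoints(r)]).round(1), np.histogram(Q[:,2],bins=range(0,80,4)))
E
```

```text
top knob [109 166  19  18 147] [119.9 176.1] med [517.4 287.4  61.9] zt 67.0 topmean [521.2 295.3  64. ] [501.2 275.   61.1] [548.4 321.2  72.9]
top wood [299 153  28  13 235] [312.7 158.9] med [ 577.1 -223.8   75.7] zt 80.3 topmean [ 577.7 -225.    77.4] [ 560.4 -258.7   74.3] [ 592.8 -194.5   83. ]
((577.0965576171875, -226.04153442382812), (64.67786407470703, 22.735977172851562), 75.26538848876953)
top red [223 150   9   8  45] [226.8 153.9] med [573.4   4.  113.8] zt 123.3 topmean [575.3   5.1 123.9] [572.7   1.  117.6] [580.3  11.8 141.3]
plate [ 104  133  111   78 6015] ((158.15028381347656, 171.07400512695312), (58.418758392333984, 104.34475708007812), 78.05582427978516)
[[597.8 364.2  10. ]
 [668.5  80.1  10. ]
 [503.1  39.3  10. ]
 [435.8 316.9  10. ]] (array([  58,  796, 1437,  641,  717,  857,  821,  194,    5,    7,    3,
         11,   10,    8,   30,  125,   85,   13,    1]), array([ 0,  4,  8, 12, 16, 20, 24, 28, 32, 36, 40, 44, 48, 52, 56, 60, 64,
       68, 72, 76]))
rest [ 279  146   65   40 1541] ((311.2017517089844, 165.136474609375), (61.2445068359375, 25.9615097
[... 188 characters left out ...]
2,   5,   4,
        14,  14,   8,  10,  30, 103]), array([ 0,  4,  8, 12, 16, 20, 24, 28, 32, 36, 40, 44, 48, 52, 56, 60, 64,
       68, 72, 76]))
side knob [259 143  12   9  74] [264.6 147.8] med [523.7 278.7  53.3] zt 63.3 topmean [524.2 281.   61.3] [507.3 271.9  57.5] [545.4 299.9  68.1]
side wood [293 207  11  26 212] [298.1 219.5] med [ 575.1 -255.2   75. ] zt 80.0 topmean [ 577.4 -233.7   77.9] [ 562.4 -263.6   74.1] [ 594.5 -195.7   82.1]
((578.3897094726562, -229.29530334472656), (68.21390533447266, 23.259552001953125), 76.43189239501953)
side red [286 164   6   6  26] [288.3 166.5] med [576.6  -5.2 111.6] zt 116.1 topmean [576.2  -3.9 113.9] [569.6 -11.2 110.2] [582.2   5.7 117.8]
```

```bash
cat >> h.py <<'E'
def to(p,turn=0):
    T=T_tool(); d=T[:3,:3].T@(np.array(p)-T[:3,3]); s=monitor.state()
    print('clk',s['clock'],'tcp',s['tcp_pos'].round(1),'rot',s['eef_rot'].round(3),'j',s['joint_pos'].round(2),'F',s['ft_force'].round(1),'delta',d.round(1),'rows',np.linalg.norm(d)/41.7)
E
python3 - <<'E'
from h import *
d=camrig.get_image('wrist'); print(d['T_tool_cam'].round(3),d['K'])
to((470,270,300))
E
```

```text
[[-1.00000e-03  9.58000e-01  2.88000e-01  7.40320e+01]
 [ 1.00000e+00  1.00000e-03  1.00000e-03 -6.80000e-02]
 [ 1.00000e-03  2.88000e-01 -9.58000e-01 -1.26052e+02]
 [ 0.00000e+00  0.00000e+00  0.00000e+00  1.00000e+00]] [[298.67656149   0.         249.03659188]
 [  0.         298.67656149 187.90888344]
 [  0.           0.           1.        ]]
clk 0.15 tcp [153.6 553.5 247.4] rot [-3.14  -0.     2.871] j [ 1.15  0.21  1.54 -0.    1.39 -0.15] F [-0.7 -1.5 -0. ] delta [-380.7 -188.7  -52.4] rows 10.266184756356074
```

```bash
python3 drive.py '[[-38,-17,-10,-0.12,1],[-76,-34,-20,-0.24,1],[-114,-51,-30,-0.36,1],[-152,-68,-40,-0.48,1],[-190,-85,-50,-0.6,1],[-228,-102,-53,-0.72,1],[-266,-119,-53,-0.84,1],[-304,-136,-53,-0.96,1],[-342,-153,-53,-1.08,1],[-380,-170,-53,-1.2,1]]'; python3 drive.py '[[-8,50,0,-0.1,1],[-8,75,0,-0.2,1],[-8,75,0,-0.3,1],[-8,75,0,-0.4,1],[-8,75,0,-0.5,1],[-8,75,0,-0.5,1]]'; python3 - <<'E'
from h import *
to((522,290,200))
d=grab('wrist'); cv2.imwrite('pics/w1.png',cv2.resize(d['image'][...,::-1],(800,600)))
E
```

```text
clock: 0.98
tcp_pos: [444.8, 312.9, 301.1]
eef_rot: [3.141, 0.0, -2.266]
ft_force: [-0.5, 0.7, -0.0]
gripper_width: 1.002
grasp_force: 0.0
clock: 1.48
tcp_pos: [391.4, 368.7, 300.7]
eef_rot: [3.141, -0.001, -1.771]
ft_force: [-0.1, 1.1, -0.4]
gripper_width: 0.997
grasp_force: 0.0
clk 1.4833 tcp [391.4 368.7 300.7] rot [ 3.141e+00 -1.000e-03 -1.771e+00] j [ 0.59  0.09  1.57 -0.    1.49 -2.35] F [-0.1  1.1 -0.4] delta [  51.1 -143.6  100.6] rows 4.380685492426979
```

View pics/w1.png

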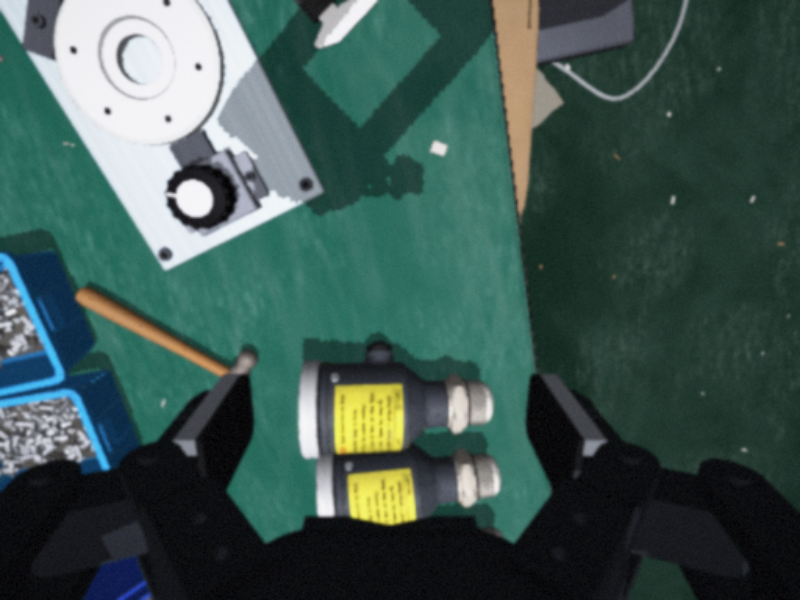

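The wrist view (800×600) shows the knob at (200,195) with its white cap, the flange centre at (140,60) with all of its near side in view, and the jaw and grey housing between them. The fingers are at the bottom, clear of everything.

```bash
cat > m.py <<'E'
from h import *
def circ(p):
    A=np.c_[2*p,np.ones(len(p))]; s=np.linalg.lstsq(A,(p**2).sum(1),rcond=None)[0]; return s[0],s[1],np.sqrt(s[2]+s[0]**2+s[1]**2)
def meas(d,k0=(522,290),ztop=None,r=45):
    P=cloud(d); im=d['image']; hsv=cv2.cvtColor(im,cv2.COLOR_RGB2HSV)
    near=np.hypot(P[...,0]-k0[0],P[...,1]-k0[1])<r
    m=near&(P[...,2]>50); z=np.median(P[m][:,2]); 
    m=(near&(P[...,2]>z-8)).astype(np.uint8); m=cv2.morphologyEx(m,cv2.MORPH_OPEN,np.ones((3,3)))
    c=max(cv2.findContours(m,0,1)[0],key=cv2.contourArea)
    q=np.array([ray(d,*p[0],z)[:2] for p in c]); (cx,cy),rr=cv2.minEnclosingCircle(q.astype(np.float32))
    print('knob topz',z.round(1),'mean',P[m>0].mean(0).round(1),'circ',np.round(circ(q),1),'enc',round(cx,1),round(cy,1),round(rr,1))
if __name__=='__main__':
    d=load('wrist'); meas(d)
    P=cloud(d); x=P[...,0];y=P[...,1];z=P[...,2]
    # flange: bright pixels at z 21..31 
    hsv=cv2.cvtColor(d['image'],cv2.COLOR_RGB2HSV)
    m=((hsv[...,2]>170)&(hsv[...,1]<60)).astype(np.uint8)
    m=m*(np.hypot(x-550,y-205)<110)
    for lo,hi in((5,14),(14,19),(19,23),(23,27),(27,32)):
        k=(z>lo)&(z<hi)&(np.hypot(x-550,y-205)<75); print(lo,hi,k.sum(),np.nanmedian(z[k]),P[k].mean(0).round(1) if k.any() else 0)
E
python3 m.py
```

```text
knob topz 64.4 mean [525.2 298.1  64.4] circ [525.3 298.4  23.6] enc 524.9 298.3 25.4
5 14 3135 10.347980038724643 [537.4 222.9  10.4]
14 19 227 16.84940256249115 [529.6 212.4  16.7]
19 23 1494 21.646358033762567 [546.6 207.9  21.5]
23 27 5430 25.890480590715697 [554.  196.   25.7]
27 32 1001 27.35598098668396 [553.8 193.4  27.5]
```

```bash
python3 drive.py '[[7,-24,28,0,1],[14,-48,56,0,1],[21,-72,85,0,1],[28,-96,113,0,1],[35,-120,141,0,1],[42,-145,170,0,1],[42,-145,170,0,1],[42,-145,170,0,1]]'; python3 - <<'E'
from m import *
to((525,298,52))
d=grab('wrist'); cv2.imwrite('pics/w2.png',d['image'][...,::-1]); meas(d,(525,298)); to((525,298,52))
P=cloud(d); k=np.hypot(P[...,0]-525,P[...,1]-298)<70
h,b=np.histogram(P[k][:,2],bins=range(0,80,3)); print(h,b)
E
```

```text
clock: 2.2
tcp_pos: [524.3, 297.1, 127.9]
eef_rot: [3.136, -0.003, -1.777]
ft_force: [0.2, 0.4, 0.1]
gripper_width: 1.0
grasp_force: 0.0
clk 2.2 tcp [524.3 297.1 127.9] rot [ 3.136e+00 -3.000e-03 -1.777e+00] j [ 0.37  0.39  1.57  0.    1.19 -2.56] F [0.2 0.4 0.1] delta [-1.3 -1.  75.9] rows 1.819716624015942
knob topz 191.9 mean [521.1 283.2 196.3] circ [521.5 285.6  27.8] enc 522.1 289.1 41.1
clk 2.25 tcp [524.9 298.3 130.2] rot [ 3.139e+00 -1.000e-03 -1.775e+00] j [ 0.37  0.38  1.57  0.    1.19 -2.56] F [-0.8  0.   0.2] delta [ 0.2 -0.3 78.2] rows 1.8757593204300458
[1301    0  199 8216   95  377 1622  375 1532 1382   31    0    2   37
   57   58   62   69   71   76  400 2453  703    0    0    0] [ 0  3  6  9 12 15 18 21 24 27 30 33 36 39 42 45 48 51 54 57 60 63 66 69
 72 75 78]
```

View pics/w2.png

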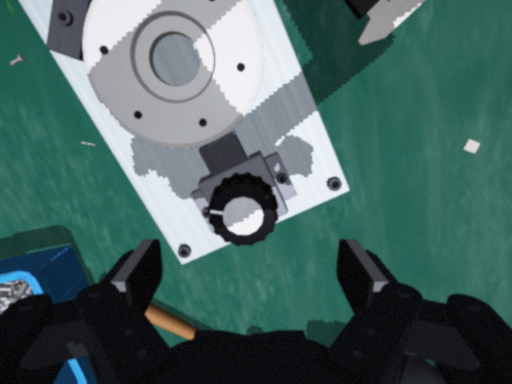

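The second wrist view (512×384) shows the knob at (243,209), slightly left of the midline between the open fingers (249), with the flange centre at (177,58) and the plate corners at (183,263) and (348,188).

```bash
python3 - <<'E'
from m import *
d=load('wrist'); P=cloud(d); x,y,z=P[...,0],P[...,1],P[...,2]
m=((np.hypot(x-525,y-298)<45)&(z>58)&(z<75)).astype(np.uint8)
c=max(cv2.findContours(m,0,1)[0],key=cv2.contourArea); zt=np.median(z[m>0])
q=np.array([ray(d,*p[0],zt)[:2] for p in c]); print('knob',zt,np.round(circ(q),1),cv2.minEnclosingCircle(q.astype(np.float32)))
# plate corners by ray
def g(u,v,h): return ray(d,u,v,h)[:2]
A=g(183,264,10);B=g(349,188,10);print('corners',A.round(1),B.round(1),np.linalg.norm(A-B),'yaw',np.arctan2(*(A-B)[::-1]))
m=((np.hypot(x-553,y-193)<80)&(z>23.5)&(z<29)&(y<268)).astype(np.uint8)
m=cv2.morphologyEx(m,cv2.MORPH_OPEN,np.ones((5,5)))
c=max(cv2.findContours(m,0,1)[0],key=cv2.contourArea)[:,0]; c=c[(c[:,1]>2)]
q=np.array([ray(d,*p,26)[:2] for p in c]); print('flange z',np.median(z[m>0]))
for i in range(4):
    o=circ(q); e=np.abs(np.hypot(q[:,0]-o[0],q[:,1]-o[1])-o[2]); print(np.round(o,1),len(q)); q=q[e<max(2,np.median(e)*2)]
E
```

```text
knob 64.54294373698966 [527.3 297.3  23.5] ((527.3997802734375, 297.1252746582031), 24.75724983215332)
corners [597.3 355.7] [439.3 314.5] 163.30215393906616 yaw 0.25501337946735714
flange z 26.153212551323463
[554.3 188.3  62.3] 407
[554.3 187.9  62.6] 396
[554.3 187.9  62.6] 394
[554.3 187.9  62.6] 394
```

```bash
python3 drive.py '[[0,-1.6,25,0,1],[0,-1.6,50,0,1],[0,-1.6,68,0,1],[0,-1.6,79,0,1],[0,-1.6,79,0,1],[0,-1.6,79,0,1],[0,-1.6,79,0,0.3],[0,-1.6,79,0,0.3],[0,-1.6,79,0,0.3],[0,-1.6,79,0,0.3]]' 60;  python3 drive.py '[[0,0,0,0,0.3],[0,0,0,0,0.3],[0,0,0,0,0.3]]'; python3 -c "
from h import *
to((527,297,50)); print(monitor.state()['wrist_torque'])"
```

```text
clock: 3.08
tcp_pos: [528.7, 298.7, 54.3]
eef_rot: [-3.138, 0.002, -1.772]
ft_force: [1.8, -0.9, 3.2]
gripper_width: 0.532
grasp_force: 60.7
clock: 3.33
tcp_pos: [528.7, 298.7, 54.3]
eef_rot: [-3.138, 0.002, -1.772]
ft_force: [-0.3, -0.7, 7.0]
gripper_width: 0.527
grasp_force: 60.8
clk 3.3333 tcp [528.7 298.7  54.3] rot [-3.138e+00  2.000e-03 -1.772e+00] j [ 0.37  0.49  1.6  -0.    1.04 -2.57] F [-0.3 -0.7  7. ] delta [2.  1.4 4.2] rows 0.11752249958641191
[-0.17986936  0.0235731   0.07307607]
```

```bash
T='[[0,0,0,0.12,0.3],[0,0,0,0.24,0.3],[0,0,0,0.36,0.3],[0,0,0,0.48,0.3],[0,0,0,0.6,0.3],[0,0,0,0.72,0.3],[0,0,0,0.84,0.3],[0,0,0,0.96,0.3],[0,0,0,1.08,0.3],[0,0,0,1.2,0.3]]' ; python3 drive.py '[[0,0,0,0.12,0.3],[0,0,0,0.24,0.3],[0,0,0,0.36,0.3],[0,0,0,0.48,0.3],[0,0,0,0.6,0.3],[0,0,0,0.72,0.3],[0,0,0,0.84,0.3],[0,0,0,0.96,0.3],[0,0,0,1.08,0.3],[0,0,0,1.2,0.3]]'; python3 -c "
from h import *
to((527,297,50)); print(monitor.state()['wrist_torque'])"
```

```text
clock: 4.17
tcp_pos: [528.4, 299.0, 54.2]
eef_rot: [3.141, 0.004, -2.978]
ft_force: [-1.4, 0.1, 6.0]
gripper_width: 0.535
grasp_force: 61.1
clk 4.1667 tcp [528.4 299.   54.2] rot [ 3.141  0.004 -2.978] j [ 0.37  0.49  1.6  -0.    1.04 -1.36] F [-1.4  0.1  6. ] delta [ 1.7 -1.7  4.2] rows 0.11712552547662179
[-0.12252076  0.10054766  0.19228456]
```

```bash
python3 drive.py '[[0,0,0,0.12,0.3],[0,0,0,0.24,0.3],[0,0,0,0.36,0.3],[0,0,0,0.48,0.3],[0,0,0,0.6,0.3]]'; python3 -c "
from h import *
print(monitor.state()['wrist_torque'])"; python3 drive.py '[[0,0,0,0.12,0.3],[0,0,0,0.24,0.3],[0,0,0,0.36,0.3],[0,0,0,0.48,0.3],[0,0,0,0.6,0.3]]';python3 -c "
from h import *
print(monitor.state()['wrist_torque'])";  python3 drive.py '[[0,0,0,0.12,0.3],[0,0,0,0.24,0.3],[0,0,0,0.36,0.3],[0,0,0,0.48,0.3],[0,0,0,0.6,0.3]]';python3 -c "
from h import *
print(monitor.state()['wrist_torque'])"
```

```text
clock: 4.58
tcp_pos: [528.4, 299.2, 54.3]
eef_rot: [3.139, 0.003, 2.706]
ft_force: [0.5, 0.9, 6.7]
gripper_width: 0.533
grasp_force: 61.2
[0.07447528 0.12875377 0.29128767]
clock: 5.0
tcp_pos: [528.5, 299.4, 54.3]
eef_rot: [3.137, 0.0, 2.106]
ft_force: [-0.2, 1.1, 5.2]
gripper_width: 0.53
grasp_force: 61.1
[0.11789026 0.12964567 0.23237463]
clock: 5.42
tcp_pos: [528.7, 299.5, 54.3]
eef_rot: [3.138, -0.003, 1.506]
ft_force: [-0.4, 1.4, 5.0]
gripper_width: 0.531
grasp_force: 61.0
[0.18024984 0.02229174 0.2670051 ]
```

```bash
python3 drive.py '[[0,0,0,0.12,0.3],[0,0,0,0.24,0.3],[0,0,0,0.36,0.3],[0,0,0,0.48,0.3],[0,0,0,0.6,0.3]]';python3 -c "
from h import *
print(monitor.state()['wrist_torque'])"; python3 drive.py '[[0,0,0,0,0.3],[0,0,0,0,1],[0,0,0,0,1],[0,0,0,0,1],[0,0,0,0,1],[0,0,0,0,1]]'; python3 drive.py '[[0,0,-20,0,1],[0,0,-50,0,1],[0,0,-90,0,1],[0,0,-130,0,1],[0,0,-170,0,1],[0,0,-200,0,1],[0,0,-200,0,1],[0,0,-200,0,1],[0,0,-200,0,1],[0,0,-200,0,1]]'; python3 - <<'E'
from m import *
to((577,-226,200))
d=grab('wrist'); cv2.imwrite('pics/w3.png',d['image'][...,::-1]); print(monitor.state()['clock'])
E
```

```text
clock: 5.83
tcp_pos: [529.0, 299.4, 54.3]
eef_rot: [3.139, -0.005, 0.906]
ft_force: [1.6, 0.9, 4.1]
gripper_width: 0.535
grasp_force: 60.8
[ 0.21820692 -0.05516684  0.25627786]
clock: 6.33
tcp_pos: [526.4, 298.1, 51.6]
eef_rot: [-3.141, 0.001, 0.911]
ft_force: [-0.3, -0.2, -0.3]
gripper_width: 1.002
grasp_force: 0.0
clock: 7.17
tcp_pos: [525.5, 297.8, 249.5]
eef_rot: [-3.139, 0.004, 0.911]
ft_force: [0.7, 1.0, -0.4]
gripper_width: 1.003
grasp_force: 0.0
clk 7.1667 tcp [525.5 297.8 249.5] rot [-3.139  0.004  0.911] j [ 0.37  0.27  1.46 -0.    1.42  1.03] F [ 0.7  1.  -0.4] delta [-382.1  361.8   50.2] rows 12.676682145766616
7.2167
```

View pics/w3.png

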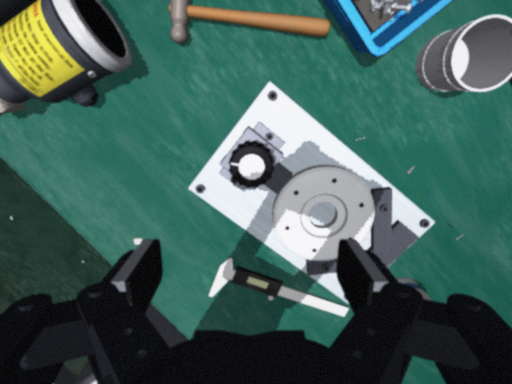

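The wrist view (512×384) shows the knob at (250,164), the jaw now against the flange (bore at (321,212)), the flange seated in the V at (382,240), and plate corners at (269,82), (190,189) and (435,221).

```bash
python3 - <<'E'
from m import *
d=load('wrist'); P=cloud(d); x,y,z=P[...,0],P[...,1],P[...,2]
c=[ray(d,u,v,10)[:2] for u,v in((269,81),(189.5,189),(435.5,221))]
print(np.round(c,1)); e=c[0]-c[1];f=c[0]-c[2]; print(np.linalg.norm(e),np.arctan2(e[1],e[0]),np.linalg.norm(f),np.arctan2(-f[0],f[1]),'plate centre',(c[1]+c[2])/2)
m=((np.hypot(x-554,y-188)<80)&(z>23.5)&(z<29)).astype(np.uint8)
m=cv2.morphologyEx(m,cv2.MORPH_OPEN,np.ones((5,5)))
cc=max(cv2.findContours(m,0,1)[0],key=cv2.contourArea)[:,0]
q=np.array([ray(d,*p,26)[:2] for p in cc]); print('flange z',np.median(z[m>0]))
for i in range(4):
    o=circ(q); r=np.abs(np.hypot(q[:,0]-o[0],q[:,1]-o[1])-o[2]); print(np.round(o,1),len(q)); q=q[r<max(1.5,np.median(r)*2)]
# bore
B=np.array([ray(d,321,214,26)[:2]]);print('bore approx',B)
E
```

```text
[[598.4 355.9]
 [440.  313.9]
 [667.8  81.1]]
163.851652933373 0.25944631775798416 283.4810695237693 0.24737957680804015 plate centre [553.91191634 197.50463912]
flange z 26.157201023865895
[556.4 188.4  61. ] 313
[556.4 186.7  62.3] 256
[556.4 186.5  62.5] 235
[556.4 186.5  62.6] 233
bore approx [[554.55042722 189.7092271 ]]
```

```bash
python3 drive.py '[[-27,26,0,-0.04,1],[-54,51,0,-0.08,1],[-82,77,0,-0.12,1],[-109,103,0,-0.16,1],[-136,129,0,-0.2,1],[-164,155,0,-0.24,1],[-191,181,0,-0.28,1],[-218,207,0,-0.32,1],[-246,232,0,-0.36,1],[-273,258,0,-0.41,1]]'; python3 - <<'E'
from h import *
to((577,-226,210))
E
```

```text
clock: 8.05
tcp_pos: [562.2, -77.0, 250.0]
eef_rot: [-3.138, -0.0, 1.323]
ft_force: [0.3, -0.1, -0.4]
gripper_width: 1.004
grasp_force: 0.0
clk 8.05 tcp [562.2 -77.  250. ] rot [-3.138 -0.     1.323] j [-0.29  0.19  1.56  0.    1.4  -0.04] F [ 0.3 -0.1 -0.4] delta [-140.8   51.1   39.8] rows 3.7159029008847018
```

```bash
python3 drive.py '[[-36,13,10,0,1],[-72,26,20,0,1],[-108,39,30,0,1],[-141,51,40,0,1],[-141,51,40,0,1],[-141,51,40,0,1],[-141,51,40,0,1]]'; python3 - <<'E'
from m import *
to((577,-226,210))
d=grab('wrist'); cv2.imwrite('pics/w4.png',d['image'][...,::-1])
P=cloud(d); x,y,z=P[...,0],P[...,1],P[...,2]; hsv=cv2.cvtColor(d['image'],cv2.COLOR_RGB2HSV); H,S,V=[hsv[...,i].astype(int) for i in range(3)]
near=np.hypot(x-577,y+226)<70
m=((H<20)&(S>80)&near&(z<100)&(z>50)).astype(np.uint8)
zt=np.percentile(z[m>0],[50,80,95]); print('wood z',zt,np.histogram(z[m>0],bins=range(50,90,3)))
c=max(cv2.findContours(m,0,1)[0],key=cv2.contourArea)[:,0]
for h in (72,78): q=np.array([ray(d,*p,h)[:2] for p in c],np.float32); print(h,cv2.minAreaRect(q))
near=np.hypot(x-580,y+226)<120
print(np.histogram(z[near],bins=range(0,60,3)))
for lo,hi in((22,30),(31,34),(34,39)):
  k=near&(z>lo)&(z<hi); print(lo,hi,np.median(z[k]),cv2.minAreaRect(np.c_[x[k],y[k]].astype(np.float32)))
E
```

```text
clock: 8.63
tcp_pos: [577.1, -224.1, 210.3]
eef_rot: [-3.138, -0.002, 1.32]
ft_force: [0.3, 0.2, -0.3]
gripper_width: 1.007
grasp_force: 0.0
clk 8.6333 tcp [ 577.1 -224.1  210.3] rot [-3.138e+00 -2.000e-03  1.320e+00] j [-0.51  0.33  1.46  0.    1.35 -0.26] F [ 0.3  0.2 -0.3] delta [-1.9  0.4  0.3] rows 0.046531797756943855
wood z [77.49776429 78.41872683 79.15694919] (array([   8,    6,   15,    4,   15,    6,   19,   98,  555, 1209,    5,
          0,    0]), array([50, 53, 56, 59, 62, 65, 68, 71, 74, 77, 80, 83, 86, 89]))
72 ((579.5733642578125, -224.85903930664062), (74.2352294921875, 23.628456115722656), 76.38411712646484)
78 ((579.9207153320312, -223.23458862304688), (72.55125427246094, 23.09244155883789), 76.38416290283203)
(array([16489,  1828,  2511,    20,    23,    22,    21,    25,   384,
         155,   321,  1320,   880,   345,    66,     0,     4,     7,
          12]), array([ 0,  3,  6,  9, 12, 15, 18, 21, 24, 27, 30, 33, 36, 39, 42, 45, 48,
       51, 54, 57]))
22 30 26.499613991262777 ((578.287353515625, -228.24746704101562), (143.48463439941406, 59.6808967590332), 74.74972534179688)
31 34 33.24902739840232 ((578.8040771484375, -227.8702392578125), (154.58612060546875, 59.5867919921875), 74.71095275878906)
34 39 36.073651039581506 ((578.8030395507812, -227.64755249023438), (153.34518432617188, 57.86064147949219), 75.1170654296875)
```

View pics/w4.png

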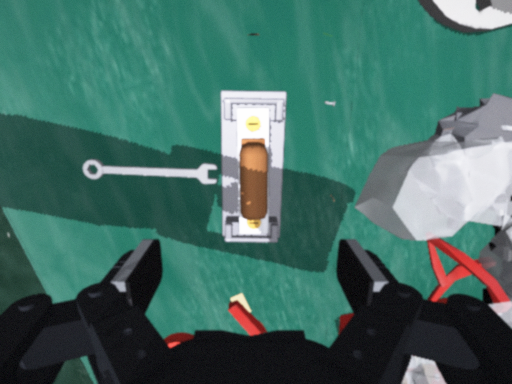

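The wrist view (512×384) shows the wooden grip centred at (254,180) in its rest, with the spanner's jaw at (210,174) to the left, well below the height the fingertips will reach.

```bash
python3 drive.py '[[0,2.4,36,-0.012,1],[0,2.4,72,-0.012,1],[0,2.4,108,-0.012,1],[0,2.4,135,-0.012,1],[0,2.4,152,-0.012,1],[0,2.4,152,-0.012,1],[0,2.4,152,-0.012,1],[0,2.4,152,-0.012,1]]' 80; python3 -c "
from h import *
to((579.5,-224.5,59))"; python3 drive.py '[[0,0,0,0,0.1],[0,0,0,0,0.1],[0,0,0,0,0.1],[0,0,0,0,0.1],[0,0,0,0,0.1],[0,0,0,0,0.1],[0,0,0,0,0.1]]'; python3 -c "
from h import *
to((579.5,-224.5,59))"
```

```text
clock: 9.35
tcp_pos: [581.8, -225.0, 62.1]
eef_rot: [3.139, 0.001, 1.334]
ft_force: [-0.1, 1.0, -0.0]
gripper_width: 0.998
grasp_force: 0.0
clk 9.35 tcp [ 581.8 -225.    62.1] rot [3.139e+00 1.000e-03 1.334e+00] j [-0.51  0.51  1.56  0.    1.07 -0.27] F [-0.1  1.  -0. ] delta [-0.  -2.3  3. ] rows 0.091969272817642
clock: 9.93
tcp_pos: [580.7, -225.7, 61.0]
eef_rot: [3.14, 0.0, 1.333]
ft_force: [-1.0, 0.3, 4.8]
gripper_width: 0.293
grasp_force: 79.6
clk 9.9333 tcp [ 580.7 -225.7   61. ] rot [3.14  0.    1.333] j [-0.51  0.51  1.56 -0.    1.07 -0.27] F [-1.   0.3  4.8] delta [ 0.9 -1.5  2. ] rows 0.06238951085567243
```

```bash
python3 drive.py '[[0,0,-10,0,0.1],[0,0,-25,0,0.1],[0,0,-55,0,0.1],[0,0,-90,0,0.1],[0,0,-125,0,0.1],[0,0,-150,0,0.1],[0,0,-150,0,0.1],[0,0,-150,0,0.1],[0,0,-150,0,0.1],[0,0,-150,0,0.1]]'; python3 - <<'E'
from m import *
s=monitor.state(); print(s['gripper_width'],s['wrist_torque'])
d=grab('side'); cv2.imwrite('pics/s2.png',cv2.resize(d['image'][100:270,200:400,::-1],(800,680))[:600])
# stroke geometry
th=0.25; ux=np.array([np.cos(th),np.sin(th)]); O=np.array([556,187.]); print('near',O-120*ux,O-64*ux,'far',O+64*ux)
to((*(O-64*ux),210))
E
```

```text
clock: 10.77
tcp_pos: [578.4, -224.3, 206.7]
eef_rot: [-3.135, -0.002, 1.333]
ft_force: [0.5, 0.3, -3.8]
gripper_width: 0.296
grasp_force: 79.1
0.2956208596193527 [ 0.0264899  -0.01774422  0.0246033 ]
near [439.73050939 157.31152489] [493.98960501 171.16614661] far [618.01039499 202.83385339]
clk 10.8167 tcp [ 578.5 -224.4  206.8] rot [-3.136e+00 -2.000e-03  1.333e+00] j [-0.51  0.34  1.46 -0.    1.35 -0.27] F [-0.1  0.4 -3.5] delta [ 364.5 -175.4   -1.6] rows 9.699850592673231
```

```bash
python3 drive.py '[[0,0,-30,0,0.1],[10,-5,-60,-0.05,0.1],[40,-20,-65,-0.1,0.1],[77,-37,-65,-0.15,0.1],[114,-54,-65,-0.2,0.1],[151,-71,-65,-0.25,0.1],[188,-89,-65,-0.3,0.1],[225,-106,-65,-0.36,0.1],[262,-124,-65,-0.42,0.1],[299,-141,-65,-0.488,0.1]]'; python3 - <<'E'
from h import *
to((496.9,171.9,140))
E
```

```text
clock: 11.65
tcp_pos: [511.8, 100.2, 273.1]
eef_rot: [-3.138, -0.001, 1.824]
ft_force: [1.6, 1.2, -2.7]
gripper_width: 0.292
grasp_force: 79.3
clk 11.65 tcp [511.8 100.2 273.1] rot [-3.138e+00 -1.000e-03  1.824e+00] j [ 0.03  0.08  1.64  0.    1.43 -0.23] F [ 1.6  1.2 -2.7] delta [ 73.    4.  133.2] rows 3.643437303786915
```

View pics/s2.png

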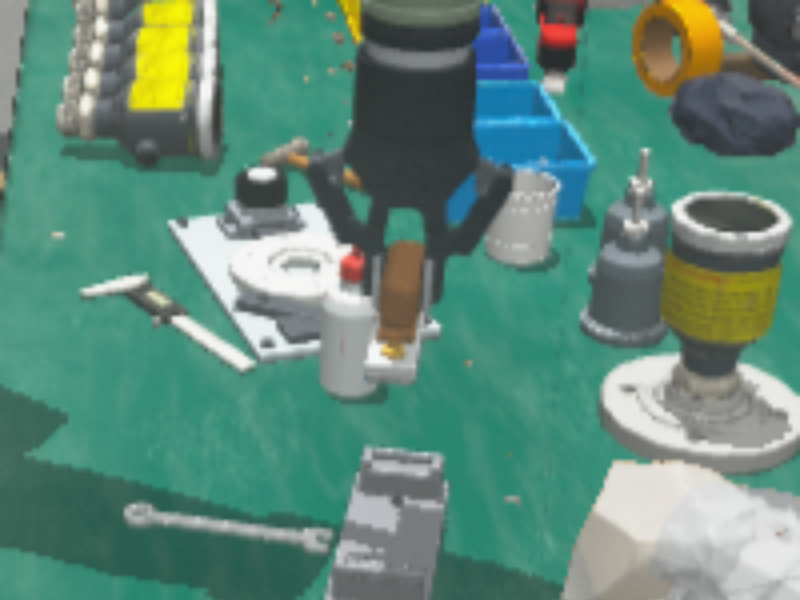

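The side view shows the stone held level in the fingers by its grip, the rest empty below at (400,520), the bottle standing untouched in front at (350,330), and the caliper and spanner in place.

```bash
python3 drive.py '[[30,2,20,0,0.1],[65,4,40,0,0.1],[73,4,70,0,0.1],[73,4,105,0,0.1],[73,4,135,0,0.1],[73,4,160,0,0.1],[73,4,178,0,0.1],[73,4,178,0,0.1],[73,4,178,0,0.1],[73,4,178,0,0.1]]'; python3 - <<'E'
from h import *
to((496.9,171.9,80)); print(monitor.state()['wrist_torque'])
E
```

```text
clock: 12.48
tcp_pos: [500.1, 170.2, 97.6]
eef_rot: [3.141, 0.0, 1.821]
ft_force: [-0.5, 0.1, -3.1]
gripper_width: 0.296
grasp_force: 79.2
clk 12.4833 tcp [500.1 170.2  97.6] rot [3.141 0.    1.821] j [ 0.16  0.29  1.79 -0.    1.07 -0.09] F [-0.5  0.1 -3.1] delta [ 2.4 -2.6 17.6] rows 0.4295995413896037
[ 0.02872607 -0.02827175 -0.02590547]
```

```bash
python3 drive.py '[[0,0,4,0,0.1],[0,0,8,0,0.1],[0,0,12,0,0.1],[0,0,12,0,0.1],[0,0,12,0,0.1],[0,0,12,0,0.1],[0,0,12,0,0.1],[0,0,12,0,0.1]]'; python3 - <<'E'
from h import *
to((496.9,171.9,80)); print(monitor.state()['wrist_torque'])
E
```

```text
clock: 13.15
tcp_pos: [499.7, 170.2, 85.3]
eef_rot: [3.141, 0.0, 1.821]
ft_force: [-0.4, 1.1, -2.7]
gripper_width: 0.293
grasp_force: 79.2
clk 13.15 tcp [499.7 170.2  85.3] rot [3.141 0.    1.821] j [ 0.16  0.3   1.79  0.    1.04 -0.09] F [-0.4  1.1 -2.7] delta [ 2.3 -2.3  5.3] rows 0.14947539380435518
[-0.01904861  0.00140393  0.00202658]
```

```bash
P='from h import *
s=monitor.state();print(s["tcp_pos"].round(2),s["ft_force"].round(1),s["wrist_torque"].round(2))'; python3 drive.py '[[2,-2,2,0,0.1],[2,-2,5,0,0.1],[2,-2,8,0,0.1],[2,-2,8,0,0.1],[2,-2,8,0,0.1]]' >/dev/null; python3 -c "$P"; python3 drive.py '[[0,0,1,0,0.1],[0,0,2,0,0.1],[0,0,2,0,0.1],[0,0,2,0,0.1]]' >/dev/null; python3 -c "$P"
```

```text
[496.68 171.58  76.64] [ 0.3 -0.4 -3.9] [-0.03  0.06 -0.01]
[497.08 171.64  75.1 ] [ 0.4 -0.  -2.4] [ 0.   -0.07  0.  ]
```

```bash
P='from h import *
s=monitor.state();print(s["tcp_pos"].round(2),s["ft_force"].round(1),s["wrist_torque"].round(2))'; python3 drive.py '[[0,0,0.5,0,0.1],[0,0,1,0,0.1],[0,0,1,0,0.1],[0,0,1,0,0.1]]' >/dev/null; python3 -c "$P"; python3 drive.py '[[0,0,0.5,0,0.1],[0,0,1,0,0.1],[0,0,1,0,0.1],[0,0,1,0,0.1]]' >/dev/null; python3 -c "$P";python3 drive.py '[[0,0,0.5,0,0.1],[0,0,1,0,0.1],[0,0,1,0,0.1],[0,0,1,0,0.1]]' >/dev/null; python3 -c "$P"
```

```text
[497.02 171.62  74.07] [ 0.4  0.1 -3. ] [-0.03  0.01 -0.02]
[497.02 171.61  73.07] [-0.2  0.  -1.9] [0.03 0.02 0.01]
[497.14 171.66  72.32] [-0.2  0.6 -1.8] [-0.02 -0.01 -0.02]
```

```bash
P='from h import *
s=monitor.state();print(s["tcp_pos"].round(2),s["ft_force"].round(1),s["wrist_torque"].round(2))'; python3 drive.py '[[0,0,0.5,0,0.1],[0,0,1,0,0.1],[0,0,1,0,0.1],[0,0,1,0,0.1]]' >/dev/null; python3 -c "$P"; python3 drive.py '[[0,0,0.5,0,0.1],[0,0,1,0,0.1],[0,0,1,0,0.1],[0,0,1,0,0.1]]' >/dev/null; python3 -c "$P"
```

```text
[497.18 171.67  71.62] [-3.  -0.2  3.2] [-0.06  0.46  0.07]
[497.2  171.7   70.99] [-3.4  0.   8.4] [-0.18  0.68  0.  ]
```

```bash
P='from h import *
s=monitor.state();print(s["tcp_pos"].round(2),s["ft_force"].round(1),s["wrist_torque"].round(2),s["eef_rot"].round(4))'; python3 drive.py '[[0,0.5,-0.1,0,0.1],[0,1.5,-0.2,0,0.1],[0,3,-0.2,0,0.1],[0,5,-0.2,0,0.1],[0,7,-0.2,0,0.1]]' >/dev/null; python3 -c "$P"; python3 drive.py '[[0,2,0,0,0.1],[0,4,0,0,0.1],[0,6,0,0,0.1],[0,8,0,0,0.1]]' >/dev/null; python3 -c "$P"
```

```text
[501.45 172.83  70.58] [-9.7 -3.2 11.1] [-0.48  1.64  0.01] [-3.1353e+00  1.0000e-04  1.8213e+00]
[509.48 174.89  70.7 ] [-7.8 -2.2 11.6] [-0.37  1.53 -0.01] [-3.1359  0.      1.8212]
```

```bash
P='from h import *
s=monitor.state();print(s["tcp_pos"].round(2),s["ft_force"].round(1),s["wrist_torque"].round(2),s["eef_rot"].round(4))'; python3 drive.py '[[0,2,-0.4,0,0.1],[0,4,-0.9,0,0.1],[0,6,-0.9,0,0.1],[0,8,-0.9,0,0.1]]' >/dev/null; python3 -c "$P"; python3 drive.py '[[0,2,0,0,0.1],[0,4,0,0,0.1],[0,6,0,0,0.1]]' >/dev/null; python3 -c "$P"
```

```text
[517.87 176.99  71.26] [-5.5 -1.4  7.9] [-0.27  1.12 -0.05] [-3.1377  0.      1.8212]
[523.54 178.47  71.23] [-6.4 -1.7  6.4] [-0.24  1.15  0.02] [-3.1373 -0.      1.8212]
```

```bash
P='from h import *
s=monitor.state();print(s["tcp_pos"].round(2),s["ft_force"].round(1),s["wrist_torque"].round(2),s["eef_rot"].round(4))'; python3 drive.py '[[0,2,0,0,0.1],[0,4,0,0,0.1],[0,6,0,0,0.1],[0,8,0,0,0.1],[0,10,0,0,0.1]]' >/dev/null; python3 -c "$P"; python3 drive.py '[[0,2,0,0,0.1],[0,4,0,0,0.1],[0,6,0,0,0.1],[0,8,0,0,0.1],[0,10,0,0,0.1]]' >/dev/null; python3 -c "$P"
```

```text
[533.46 180.99  71.27] [-5.7 -1.   7. ] [-0.32  1.05  0.07] [-3.1378e+00  1.0000e-04  1.8213e+00]
[543.72 183.53  71.37] [-4.5 -1.1  6. ] [-0.25  0.83  0.05] [-3.1392e+00  2.0000e-04  1.8214e+00]
```

```bash
P='from h import *
s=monitor.state();print(s["tcp_pos"].round(2),s["ft_force"].round(1),s["wrist_torque"].round(2),s["eef_rot"].round(4))'; python3 drive.py '[[0,2,0,0,0.1],[0,4,0,0,0.1],[0,6,0,0,0.1],[0,8,0,0,0.1],[0,10,0,0,0.1]]' >/dev/null; python3 -c "$P"
```

```text
[552.85 185.93  71.22] [-6.1 -0.7  6. ] [-0.23  1.11 -0.04] [-3.1378 -0.      1.8211]
```

```bash
P='from h import *
s=monitor.state();print(s["tcp_pos"].round(2),s["ft_force"].round(1),s["wrist_torque"].round(2),s["eef_rot"].round(4))'; python3 drive.py '[[0,2,0.1,0,0.1],[0,4,0.2,0,0.1],[0,6,0.2,0,0.1],[0,8,0.2,0,0.1],[0,10,0.2,0,0.1]]' >/dev/null; python3 -c "$P";  python3 drive.py '[[0,2,0,0,0.1],[0,4,0,0,0.1],[0,6,0,0,0.1],[0,8,0.1,0,0.1],[0,10,0.1,0,0.1]]' >/dev/null; python3 -c "$P"
```

```text
[562.49 188.44  71.13] [-6.3 -1.6  6.8] [-0.29  1.09  0.  ] [-3.1377e+00 -1.0000e-04  1.8210e+00]
[572.11 190.89  71.03] [-6.3 -0.5  5.4] [-0.26  1.17 -0.05] [-3.1375e+00 -1.0000e-04  1.8211e+00]
```

```bash
P='from h import *
s=monitor.state();print(s["tcp_pos"].round(2),s["ft_force"].round(1),s["wrist_torque"].round(2),s["eef_rot"].round(4))'; python3 drive.py '[[0,2,0.1,0,0.1],[0,4,0.3,0,0.1],[0,6,0.3,0,0.1],[0,8,0.3,0,0.1],[0,10,0.3,0,0.1]]' >/dev/null; python3 -c "$P";  python3 drive.py '[[0,2,0,0,0.1],[0,4,0.1,0,0.1],[0,6,0.1,0,0.1],[0,8,0.1,0,0.1],[0,10,0.2,0,0.1]]' >/dev/null; python3 -c "$P"
```

```text
[581.78 193.33  70.89] [-6.2 -0.7  7.7] [-0.28  1.16  0.06] [-3.1374  0.      1.8212]
[591.5  195.82  70.75] [-6.5 -1.6  7.9] [-0.3   1.25 -0.04] [-3.1374  0.      1.8212]
```

```bash
P='from h import *
s=monitor.state();print(s["tcp_pos"].round(2),s["ft_force"].round(1),s["wrist_torque"].round(2),s["eef_rot"].round(4))'; python3 drive.py '[[0,2,0,0,0.1],[0,4,0,0,0.1],[0,6,0.1,0,0.1],[0,8,0.1,0,0.1],[0,10,0.1,0,0.1]]' >/dev/null; python3 -c "$P";  python3 drive.py '[[0,2,0,0,0.1],[0,4,0,0,0.1],[0,6,0.1,0,0.1],[0,8,0.1,0,0.1]]' >/dev/null; python3 -c "$P"
```

```text
[601.35 198.34  70.72] [-5.5 -2.1  6.5] [-0.28  1.18 -0.01] [-3.1378 -0.      1.8211]
[608.95 200.28  70.58] [-6.2 -1.6  7.8] [-0.3   1.29  0.02] [-3.1374  0.      1.8211]
```

```bash
P='from h import *
s=monitor.state();print(s["tcp_pos"].round(2),s["ft_force"].round(1),s["wrist_torque"].round(2),s["eef_rot"].round(4))'; python3 drive.py '[[0,2,0,0,0.1],[0,4,0,0,0.1],[0,5.5,0,0,0.1],[0,6.5,0,0,0.1],[0,6.5,0,0,0.1]]' >/dev/null; python3 -c "$P";  python3 drive.py '[[0,-0.7,0.2,0,0.1],[0,-1.4,0.4,0,0.1]]' >/dev/null; python3 -c "$P"
```

```text
[615.43 201.92  70.57] [-5.5 -1.4  7.6] [-0.3   1.26  0.03] [-3.1378 -0.      1.8212]
[615.2  201.87  70.67] [-3.1 -0.5  6.2] [-0.1   0.72 -0.01] [-3.141  -0.      1.8211]
```

```bash
P='from h import *
s=monitor.state();print(s["tcp_pos"].round(2),s["ft_force"].round(1),s["wrist_torque"].round(2),s["eef_rot"].round(4))'; python3 drive.py '[[0,-1,0.3,0,0.1],[0,-2,0.6,0,0.1]]' >/dev/null; python3 -c "$P";  python3 drive.py '[[0,-1.5,0.4,0,0.1],[0,-3,0.6,0,0.1]]' >/dev/null; python3 -c "$P"
```

```text
[614.92 201.8   70.83] [0.1 1.2 7. ] [0.08 0.14 0.05] [ 3.1378e+00 -1.0000e-04  1.8209e+00]
[614.48 201.64  71.26] [3.7 1.4 5.2] [ 0.38 -0.68 -0.03] [ 3.1315e+00 -1.0000e-04  1.8207e+00]
```

```bash
P='from h import *
s=monitor.state();print(s["tcp_pos"].round(2),s["ft_force"].round(1),s["wrist_torque"].round(2),s["eef_rot"].round(4))'; python3 drive.py '[[0,-1.5,0.3,0,0.1],[0,-3.5,0.5,0,0.1]]' >/dev/null; python3 -c "$P";  python3 drive.py '[[0,-2,0.2,0,0.1],[0,-4,0.2,0,0.1],[0,-6,0.2,0,0.1]]' >/dev/null; python3 -c "$P"
```

```text
[611.82 200.7   71.09] [5.8 1.9 5.7] [ 0.32 -0.95  0.02] [3.1300e+00 3.0000e-04 1.8206e+00]
[606.24 199.14  71.12] [5.4 0.7 6.1] [ 0.31 -0.97  0.02] [3.1295e+00 6.0000e-04 1.8206e+00]
```

```bash
P='from h import *
s=monitor.state();print(s["tcp_pos"].round(2),s["ft_force"].round(1),s["wrist_torque"].round(2),s["eef_rot"].round(4))'; python3 drive.py '[[0,-2,0.1,0,0.1],[0,-4,0.1,0,0.1],[0,-6,0.1,0,0.1],[0,-8,0.1,0,0.1],[0,-10,0,0,0.1]]' >/dev/null; python3 -c "$P";  python3 drive.py '[[0,-2,0,0,0.1],[0,-4,0,0,0.1],[0,-6,-0.1,0,0.1],[0,-8,-0.1,0,0.1],[0,-10,-0.1,0,0.1]]' >/dev/null; python3 -c "$P"
```

```text
[596.7  196.62  71.2 ] [5.  1.1 5.9] [ 0.26 -0.98 -0.02] [3.1293e+00 7.0000e-04 1.8206e+00]
[587.12 194.13  71.3 ] [5.5 1.6 5.8] [ 0.31 -1.    0.01] [3.1291e+00 8.0000e-04 1.8206e+00]
```

```bash
P='from h import *
s=monitor.state();print(s["tcp_pos"].round(2),s["ft_force"].round(1),s["wrist_torque"].round(2),s["eef_rot"].round(4))'; python3 drive.py '[[0,-2,0.1,0,0.1],[0,-4,0.1,0,0.1],[0,-6,0.1,0,0.1],[0,-8,0.1,0,0.1],[0,-10,0.1,0,0.1]]' >/dev/null; python3 -c "$P";  python3 drive.py '[[0,-2,0,0,0.1],[0,-4,0,0,0.1],[0,-6,0,0,0.1],[0,-8,-0.1,0,0.1],[0,-10,-0.1,0,0.1]]' >/dev/null; python3 -c "$P"
```

```text
[577.64 191.69  71.29] [5.5 1.6 6.4] [ 0.3  -1.03  0.  ] [3.1286e+00 8.0000e-04 1.8206e+00]
[567.9  189.21  71.3 ] [6.1 0.7 6.5] [ 0.29 -1.02 -0.02] [3.1288e+00 8.0000e-04 1.8207e+00]
```

```bash
P='from h import *
s=monitor.state();print(s["tcp_pos"].round(2),s["ft_force"].round(1),s["wrist_torque"].round(2),s["eef_rot"].round(4))'; python3 drive.py '[[0,-2,0,0,0.1],[0,-4,0,0,0.1],[0,-6,0,0,0.1],[0,-8,0,0,0.1],[0,-10,0,0,0.1]]' >/dev/null; python3 -c "$P";  python3 drive.py '[[0,-2,0,0,0.1],[0,-4,0,0,0.1],[0,-6,0,0,0.1],[0,-8,0,0,0.1],[0,-10,0,0,0.1]]' >/dev/null; python3 -c "$P"
```

```text
[558.2  186.69  71.3 ] [5.9 2.  6.7] [ 0.3  -0.99 -0.02] [3.1289e+00 9.0000e-04 1.8206e+00]
[548.74 184.31  71.36] [4.9 1.6 6.5] [ 0.31 -1.05  0.01] [3.1284e+00 8.0000e-04 1.8206e+00]
```

```bash
P='from h import *
s=monitor.state();print(s["tcp_pos"].round(2),s["ft_force"].round(1),s["wrist_torque"].round(2),s["eef_rot"].round(4))'; python3 drive.py '[[0,-2,0,0,0.1],[0,-4,0,0,0.1],[0,-6,0,0,0.1],[0,-8,0,0,0.1],[0,-10,0,0,0.1]]' >/dev/null; python3 -c "$P";  python3 drive.py '[[0,-2,0,0,0.1],[0,-4,0,0,0.1],[0,-6,0,0,0.1],[0,-8,0,0,0.1],[0,-10,0,0,0.1]]' >/dev/null; python3 -c "$P"
```

```text
[539.14 181.84  71.36] [6.2 1.3 7. ] [ 0.28 -1.09 -0.02] [3.1283e+00 9.0000e-04 1.8207e+00]
[529.35 179.27  71.31] [4.7 0.7 6.2] [ 0.22 -1.04 -0.02] [3.1286e+00 1.0000e-03 1.8207e+00]
```

```bash
P='from h import *
s=monitor.state();print(s["tcp_pos"].round(2),s["ft_force"].round(1),s["wrist_torque"].round(2),s["eef_rot"].round(4))'; python3 drive.py '[[0,-2,0,0,0.1],[0,-4,0,0,0.1],[0,-6,0.1,0,0.1],[0,-8,0.1,0,0.1],[0,-10,0.1,0,0.1]]' >/dev/null; python3 -c "$P";  python3 drive.py '[[0,-2,0,0,0.1],[0,-4,0,0,0.1],[0,-6,0,0,0.1],[0,-8,0,0,0.1],[0,-10,0,0,0.1]]' >/dev/null; python3 -c "$P"
```

```text
[519.75 176.82  71.19] [6.3 2.  6.3] [ 0.19 -1.05 -0.03] [3.1284e+00 1.0000e-03 1.8207e+00]
[509.95 174.35  71.06] [5.  1.5 5.9] [ 0.22 -1.09  0.01] [3.1287e+00 1.0000e-03 1.8208e+00]
```

```bash
P='from h import *
s=monitor.state();print(s["tcp_pos"].round(2),s["ft_force"].round(1),s["wrist_torque"].round(2),s["eef_rot"].round(4))'; python3 drive.py '[[0,-2,0.1,0,0.1],[0,-4,0.1,0,0.1],[0,-6,0.1,0,0.1],[0,-8,0.1,0,0.1],[0,-10,0.1,0,0.1],[0,-12,0.1,0,0.1],[0,-13.5,0.1,0,0.1],[0,-14,0.1,0,0.1]]' >/dev/null; python3 -c "$P";  python3 drive.py '[[0,0,-2,0,0.1],[0,0,-8,0,0.1],[0,0,-30,0,0.1],[0,0,-70,0,0.1],[0,0,-110,0,0.1],[0,0,-150,0,0.1],[0,0,-190,0,0.1],[0,0,-200,0,0.1],[0,0,-200,0,0.1],[0,0,-200,0,0.1]]' >/dev/null; python3 -c "$P"
python3 - <<'E'
from h import *
to((580.7,-225.7,270)); grab('top'); d=load('top'); P=cloud(d)
x,y,z=P[...,0],P[...,1],P[...,2]
k=(np.hypot(x-580,y+226)<110)&(z>20)&(z<45)&(y<-110); print(k.sum(),cv2.minAreaRect(np.c_[x[k],y[k]].astype(np.float32)),monitor.state()['clock'])
E
```

```text
[496.34 170.84  70.87] [5.7 1.6 6.1] [ 0.29 -1.22  0.07] [3.1287e+00 1.1000e-03 1.8208e+00]
[489.45 169.8  265.94] [-0.2  0.3 -3.7] [ 0.01  0.05 -0.04] [-3.1379e+00 -2.0000e-04  1.8210e+00]
clk 27.5667 tcp [489.4 169.8 265.9] rot [-3.138 -0.     1.821] j [ 0.17  0.07  1.66 -0.    1.42 -0.08] F [-0.2  0.3 -3.7] delta [-405.8   -9.5   -4.1] rows 9.734073134444888
337 ((575.9357299804688, -227.69573974609375), (154.79757690429688, 61.91004943847656), 74.59226989746094) 27.6167
```

```bash
python3 drive.py '[[-25,-1,0,0.03,0.1],[-65,-2,0,0.08,0.1],[-105,-3,0,0.13,0.1],[-145,-4,0,0.18,0.1],[-185,-5,0,0.23,0.1],[-225,-6,0,0.28,0.1],[-265,-7,0,0.33,0.1],[-305,-8,0,0.38,0.1],[-345,-9,0,0.44,0.1],[-380,-9.5,0,0.488,0.1]]' >/dev/null; python3 drive.py '[[-15,-4,20,0,0.1],[-24,-6,55,0,0.1],[-24,-6,90,0,0.1],[-24,-6,120,0,0.1],[-24,-6,120,0,0.1],[-24,-6,120,0,0.1],[-24,-6,120,0,0.1]]';  python3 - <<'E'
from h import *
to((580.7,-225.7,75))
E
```

```text
clock: 29.03
tcp_pos: [564.1, -222.1, 147.4]
eef_rot: [-3.14, -0.0, 1.333]
ft_force: [0.1, -1.3, -2.4]
gripper_width: 0.296
grasp_force: 79.4
clk 29.0333 tcp [ 564.1 -222.1  147.4] rot [-3.14  -0.     1.333] j [-0.52  0.37  1.55 -0.    1.22 -0.28] F [ 0.1 -1.3 -2.4] delta [ 0.4 17.  72.3] rows 1.782367678253835
```

```bash
python3 drive.py '[[0.4,17,10,0,0.1],[0.4,17,35,0,0.1],[0.4,17,50,0,0.1],[0.4,17,62,0,0.1],[0.4,17,62,0,0.1],[0.4,17,62,0,0.1],[0.4,17,62,0,0.1]]'>/dev/null;  python3 - <<'E'
from h import *
to((580.7,-225.7,61)); d=grab('wrist'); a=d['image'][...,::-1]; d=grab('side'); b=cv2.resize(d['image'][190:270,260:340,::-1],(384,384)); cv2.imwrite('pics/p1.png',cv2.resize(np.hstack([a,b]),(800,343)))
E
```

```text
clk 29.6167 tcp [ 582.2 -226.7   87.9] rot [3.138e+00 1.000e-03 1.333e+00] j [-0.51  0.47  1.54 -0.    1.12 -0.27] F [ 0.1 -0.5 -2.9] delta [ 0.6 -1.8 26.9] rows 0.6465979709801577
```

View pics/p1.png

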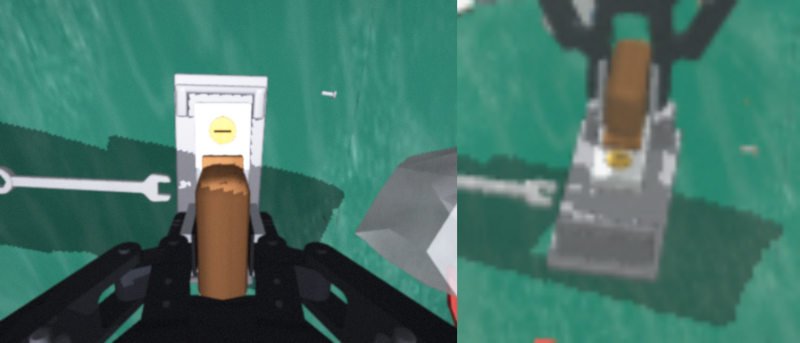

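The left half (wrist) shows the bar centred between the rest's lips, with the screw at (222,130) and the grip at (222,230). The right half (side) shows the stone hovering in line with the rest and clear of the spanner.

```bash
P='from h import *
s=monitor.state();print(s["tcp_pos"].round(2),s["ft_force"].round(1),s["wrist_torque"].round(2),s["eef_rot"].round(4))'; python3 drive.py '[[0.5,-1,5,0,0.1],[0.5,-1,10,0,0.1],[0.5,-1,15,0,0.1],[0.5,-1,19,0,0.1],[0.5,-1,22,0,0.1],[0.5,-1,22,0,0.1],[0.5,-1,22,0,0.1]]' >/dev/null; python3 -c "$P"; python3 drive.py '[[0,0,1,0,0.1],[0,0,2,0,0.1],[0,0,3,0,0.1],[0,0,3,0,0.1],[0,0,3,0,0.1]]' >/dev/null; python3 -c "$P"
```

```text
[ 579.7  -225.14   63.25] [-0.2 -0.9 -2.9] [-0.04  0.01 -0.02] [-3.1406e+00 -3.0000e-04  1.3329e+00]
[ 580.16 -225.36   60.99] [ 0.4 -0.3 -2.5] [-0.04 -0.02  0.02] [3.1412e+00 1.0000e-04 1.3330e+00]
```

```bash
P='from h import *
s=monitor.state();print(s["tcp_pos"].round(2),s["ft_force"].round(1),s["wrist_torque"].round(2),s["eef_rot"].round(4))'; python3 drive.py '[[0,0,0.5,0,0.1],[0,0,1,0,0.1],[0,0,1,0,0.1],[0,0,1,0,0.1]]' >/dev/null; python3 -c "$P"; python3 drive.py '[[0,0,0.5,0,0.1],[0,0,1,0,0.1],[0,0,1,0,0.1],[0,0,1,0,0.1]]' >/dev/null; python3 -c "$P"
```

```text
[ 580.17 -225.37   60.96] [-3.4  1.   5.7] [ 0.27  0.57 -0.02] [3.1413e+00 2.0000e-04 1.3330e+00]
[ 580.23 -225.39   60.96] [-4.9  1.5  9.9] [ 0.41  0.9  -0.02] [3.1413e+00 3.0000e-04 1.3331e+00]
```

Seated: height 60.96, the same as at pick-up. Releasing and checking.

```bash
python3 drive.py '[[0,0,-1,0,0.1],[0,0,-1,0,0.6],[0,0,-1,0,1],[0,0,-1,0,1],[0,0,-1,0,1],[0,0,-1,0,1]]'; python3 drive.py '[[0,0,-8,0,1],[0,0,-25,0,1],[0,0,-60,0,1],[0,0,-100,0,1],[0,0,-140,0,1],[0,0,-160,0,1],[0,0,-160,0,1],[0,0,-160,0,1],[0,0,-160,0,1]]'; python3 - <<'E'
from h import *
d=grab('wrist'); a=d['image'][...,::-1]; t=grab('top'); b=cv2.resize(t['image'][125:225,90:360,::-1],(800,296)); cv2.imwrite('pics/e1.png',np.vstack([b,cv2.resize(a[60:290,100:420],(800,300),)]))
P=cloud(d); x,y,z=P[...,0],P[...,1],P[...,2]; hsv=cv2.cvtColor(d['image'],cv2.COLOR_RGB2HSV)
m=((hsv[...,0]<20)&(hsv[...,1]>80)&(np.hypot(x-579,y+225)<70)&(z>50)&(z<100)).astype(np.uint8)
c=max(cv2.findContours(m,0,1)[0],key=cv2.contourArea)[:,0]
print(np.median(z[m>0]),cv2.minAreaRect(np.array([ray(d,*p,78)[:2] for p in c],np.float32)),monitor.state()['clock'])
E
```

```text
clock: 31.88
tcp_pos: [580.0, -225.3, 59.5]
eef_rot: [-3.142, -0.0, 1.333]
ft_force: [-0.2, -0.2, 0.3]
gripper_width: 0.975
grasp_force: 0.0
clock: 32.63
tcp_pos: [579.3, -224.9, 219.0]
eef_rot: [-3.14, -0.0, 1.333]
ft_force: [-1.0, 0.1, -0.2]
gripper_width: 1.001
grasp_force: 0.0
77.55878057141746 ((579.97265625, -223.49514770507812), (71.84868621826172, 22.99980926513672), 75.71356201171875) 32.7333
```

View pics/e1.png

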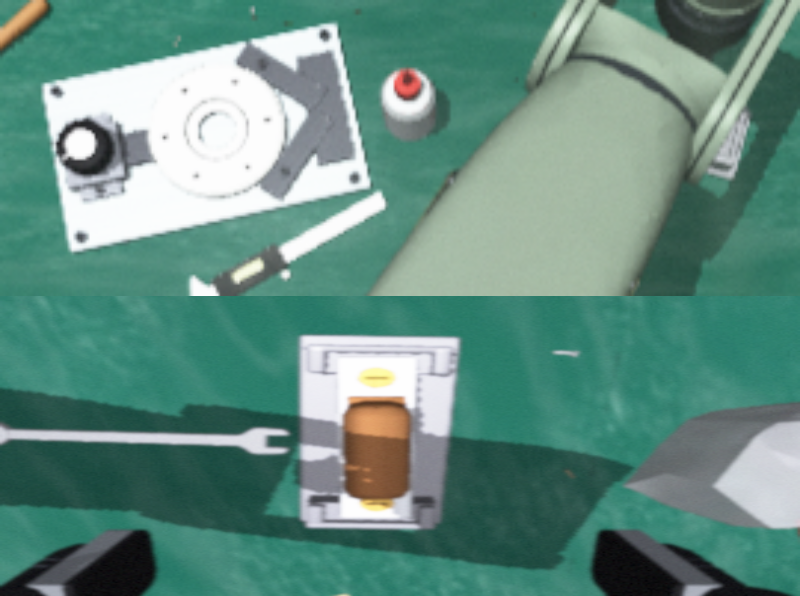

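The top half shows the flange seated at (215,130), touching the V-block and the jaw at (135,147), with the bottle and caliper in place. The bottom half shows the stone back in its rest with its grip at (377,450), and the spanner untouched.

```bash
python3 -c "
from plant import bot, camrig, monitor, workorder
print(workorder.sign_off())"
```

```text
the job is handed in; nothing more can be done
None
```

The job is handed in at about 33 s: the knob was turned 3.6 rad until it slipped, the stone was drawn to the far rim and back at about 9–10 N (about 14 N briefly at the start), and it is back in its rest with the flange clamped and the bottle, caliper and spanner undisturbed.

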